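# Hand-turn check of a sample spinner under its sliding guard

### The job

Check that the round platter of the sample spinner turns freely: slide the clear guard fully open, lay a fingertip on the smooth platter and drag it round about one and a quarter turns, either way, pressing firmly enough to take it along but so gently that it never sinks on its spring onto the collar below and rubs. Then slide the guard fully home again, let go, and leave the other things where they are.

Things in the scene. Friction and masses are not known exactly. Their poses are not given: they have to be found in the camera images.
- spinner_axis (a point): point at bench level under the middle of the sample spinner, on the platter's axis; y is the way the guard opens, x runs across the rails, z up. Round it: a bare smooth aluminium platter, 120 mm across, 11 mm thick, flush blue index mark near the edge, nothing to grip. Its height is set by hand and not measured: its top lies 54 to 66 mm above the bench, to be found by touch
- platter (a joint): angle of the platter about its upright axis, rad, growing anticlockwise from above, counting on past a full turn; starts within +-0.3; stops where it is let go. A steady drag of 0.09 N m resists: a fingertip 35 mm off the axis must press down 3 to 5 N to take it along. It yields downward on a spring, about 8 N/mm; past 12 N (1.5 mm down) it all but rubs on the collar: stay well below 12 N
- guard_grip (a point): centre of the guard's black upright handle: 60 mm long in x, 12 mm thick in y (the sliding direction), 34 mm tall, top 126 mm above the bench; axes as spinner_axis. It stands on the middle of the clear guard, a plate 204 (x) by 170 (y) by 4 mm, top 92 mm above the bench, blue strips on two edges; moves with the guard, over the platter's axis at guard = 0
- guard (a joint): how far the guard is open, m: 0 fully home (covering the platter) to 0.16 fully open at its stop; slides with about 2.5 N and stays where it is left; starts between 0 and 0.02
- rail_end (a point): top of the front rail (nearest the robot) at its opening end, 87 mm above the bench; axes as spinner_axis. Two aluminium rails, 12 mm wide, run along y at x +-95 mm from the axis, from y -145 to +305 mm, over a grey base plate 220 (x) by 460 (y) by 20 mm
- blower: bystander, to be left alone: rubber blower bulb, dark red, standing, 62 mm across, 125 mm tall; origin at its underside
- objective_can: bystander, to be left alone: brass-coloured can with black cap, 40 mm across, 55 mm tall; origin at its underside
- tin_a: bystander, to be left alone: steel sample tin, 36 mm across, 20 mm tall, standing on the spinner's base plate under the path of the guard; origin at its underside
- tin_b: bystander, to be left alone: white sample tin, 32 mm across, 24 mm tall, standing on the base plate under the path of the guard; origin at its underside
- driver: bystander, to be left alone: screwdriver with yellow handle, lying, 160 mm long; origin at its underside (half-way along)
- slide_box: bystander, to be left alone: orange box 80 x 60 x 35 mm; origin at its underside
- solvent: bystander, to be left alone: amber bottle with white cap, 56 mm across, 140 mm tall; origin at its underside
- spanner: bystander, to be left alone: steel spanner, lying, 140 mm long; origin at its underside (half-way along)

How it is judged (in metres and radians):
On the way, in this order (a step that is already met when the one before it is completed fails the run):
1. the guard is slid open by at least 135 mm (value of joint guard above 0.135 m), for 0.2 s.
2. with the guard still open, the platter is dragged round until its angle passes 6.6 rad one way or the other (value of joint guard above 0.12 m and (value of joint platter above 6.6 rad or value of joint platter below -6.6 rad)), for 0.2 s.
At the end, for the whole second after the job is handed in: the guard is home (within 6 mm of fully shut), the platter has been turned past 6.6 rad one way or the other and is at rest (value of joint guard below 0.006 m and (value of joint platter above 6.6 rad or value of joint platter below -6.6 rad) and velocity of joint platter between -0.05 and 0.05 rad/s); the robot touches nothing.
It fails at once if the platter is pushed with more than 12 N (contact force between anything else and platter above 12 N).
It fails at once if a bystander is moved by more than 20 mm (distance of any of blower, objective_can, tin_a, tin_b, driver, slide_box, solvent, spanner from where it was at the start of the episode above 0.02 m).
It also fails if it takes over 72 s, if anything falls off the work surface, if the arm or the gripper's body presses on something with over 40 N, if the wrist force passes 120 N, or if a joint passes its speed limit or range.

### The arm

A 6-joint arm with a two-finger parallel gripper is mounted at the origin on the work surface. World frame = base frame: x ahead of the robot, y to its left, z up, the work surface at z = 0. Lengths are in mm, angles in rad, forces in N, time in s.
With the tool pointing down it reaches from about 325 to 775 mm from the base axis. Payload 9.3 kg.
Tool frame: the origin (TCP) lies at the very end of the fingers, on their centre line; the grasp point (between the pads) lies 19 mm behind it; y points along the fingers, z is the direction in which the jaws open and shut, and the axes are right-handed (so a half turn about y gives the same grasp; the last joint's range is limited). The gripper opens to 85 mm and grips with 20 to 120 N. Pads are 22 mm wide; open, the fingers measure 114 mm over their backs; the gripper's body (76 mm by 85 mm) begins 54 mm behind the grasp point. The pads swing forward as they close: fully open they stand 13 mm farther back than shut.
Start: joints at [1.193, 0.259, 0.021, 1.334, 0, 1.418], TCP at [122.603, 536.158, 231.279] pointing down, gripper open.
Joint ranges: [-3.04, 3.04], [-0.91, 1.82], [-1.04, 1.36], [-1.92, 1.95], [-1.52, 1.45], [-3.14, 3.14]. Speed limits (rad/s): [2.22, 2.22, 2.79, 3.14, 3.14, 3.14].

### API

Orientations are given as a unit quaternion [x, y, z, w].
In Python, from cell import read_state, imaging, robot gives the robot as it stands. The module is installed in compiled form; this text tells all that it offers.
- The arm moves only by the tool play_rows, never from a script. Its argument "steps" is a list that holds one entry, the list of rows, each a list of 5 numbers: the shift along the tool's x, y, z normalised to -1 to 1, where 1 is 0.2 m, then the turn about the tool's y normalised to -1 to 1, where 1 is pi/4 rad, then the finger opening in mm, from 0 to 85.4. In form: [[[x, y, z, roll, grip], ...]]. A call has exactly 10 rows; each row is the pose to reach, as a shift and turn from the pose commanded when the call began, along the tool's axes at that moment; what a row does not reach only later rows make up. A row lasts 1/12 s, in which the tool goes at most 41.7 mm and 7.16 degrees, less where a joint would pass 70% of its speed; a pose out of reach is approached as far as the arm can. A call with a number of a shift or a turn outside -1 to 1 is refused whole. A call with a gripper value outside its range is refused whole. The fingers move at their own pace and stop on an object; "squeeze" is the grip in N (left out, the last holds). Time passes only in rows, so rows that repeat a pose let the fingers close, or fill a call up. It gives the time, the measured TCP pose, the force and the opening at its end, in the units of the state.
- read_state(): the state, without advancing time (a new reading comes with each control period).
- imaging.snapshot(name): name is "side" or "top"; returns the picture (400x640x3 uint8, red, green, blue); there is no depth.
- imaging.camera_model(name): a dict with "fx", "fy", "cx", "cy" (pixels), "pose" (4x4, takes a point from camera to world coordinates). Camera axes: x right, y down, z forward; pixel columns grow to the right and rows downward; lengths in mm; the calibration is good to about 2 mm. A picture is of the moment at which its call begins. camera_model takes no time and is no camera call.
- robot.close_job(): hands the job in, once; it reports no verdict.
The state is a dict: "clock": time; "q": joint angles; "dq": joint speeds; "tau": joint torques, N m; "tcp_pos": TCP position; "tool_rot": TCP orientation; "wrist_force": force on the tool from outside, world axes, zero at the start; "wrist_torque": the same for the moment, N m; "width": finger opening in mm.
Only numpy, scipy, OpenCV 4.12 (cv2) and the standard library are available. Lean on these libraries where they do the work, as an engineer would, in place of code of your own. Each camera call takes 0.05 s, during which the arm holds its last target.

## Working session

There is one attempt and no reset: what is moved stays moved. The work goes in short steps, Python scripts to look and compute and a tool call to move; the robot and the scene stay as the last step left them, time stands still between calls to the robot, and variables do not carry over. Pictures are saved under pics/ and viewed, and the job is handed in when it is done.

Besides the shell and the picture viewer there is one more tool, called after "Request:" as name(argument=value, ...) on one line, values as JSON. play_rows: Moves the arm, as the interface text tells. Its arguments: {"type":"object","properties":{"steps":{"type":"array","items":{"type":"array","items":{"type":"array","items":{"type":"number"}}}},"squeeze":{"type":"number"}},"required":["steps"]}

```bash
mkdir -p pics; python3 - <<'E'
from cell import read_state, imaging, robot
import cv2
for n in("side","top"):
    cv2.imwrite(f"pics/{n}0.png",imaging.snapshot(n)[:,:,::-1])
    m=imaging.camera_model(n);print(n,m)
s=read_state()
for k in s:print(k,s[k])
E
```

```text
side {'fx': 459.06904977234285, 'fy': 459.06904977234285, 'cx': 322.57411844222605, 'cy': 203.30937517429072, 'pose': array([[ 8.10533739e-01, -2.93796059e-01,  5.06674386e-01,
        -2.46097029e+01],
       [-5.85445776e-01, -4.31490007e-01,  6.86345115e-01,
        -8.01480683e+02],
       [ 1.69794445e-02, -8.52936251e-01, -5.21738871e-01,
         7.13391420e+02],
       [ 0.00000000e+00,  0.00000000e+00,  0.00000000e+00,
         1.00000000e+00]])}
top {'fx': 492.4670961159019, 'fy': 492.4670961159019, 'cx': 315.639292189278, 'cy': 206.8573283498951, 'pose': array([[-2.44721870e-03, -9.74628153e-01,  2.23816831e-01,
         3.54653117e+02],
       [-9.99976284e-01,  9.44233466e-04, -6.82202555e-03,
        -5.20129913e+00],
       [ 6.43760282e-03, -2.23828218e-01, -9.74607350e-01,
         1.10516275e+03],
       [ 0.00000000e+00,  0.00000000e+00,  0.00000000e+00,
         1.00000000e+00]])}
clock 0.1
q [ 1.19341704e+00  2.59114147e-01  2.08412782e-02  1.33368253e+00
 -2.41171010e-05  1.41818666e+00]
dq [-0.00059314 -0.001359    0.00033648 -0.00118442 -0.00168044 -0.0002391 ]
tau [ 5.50721117e-03 -5.56693089e+01  3.45072162e+01  1.16049265e-02
 -8.50710103e-05  2.05678572e-05]
tcp_pos [122.50998225 535.92967931 230.7398581 ]
tool_rot [ 0.70304358 -0.07939996  0.07920177 -0.70224814]
wrist_force [ 0.38758724  0.1829737  -0.52413509]
wrist_torque [-0.03068778 -0.00563606  0.04661008]
width 85.68519051349548
```

View pics/side0.png

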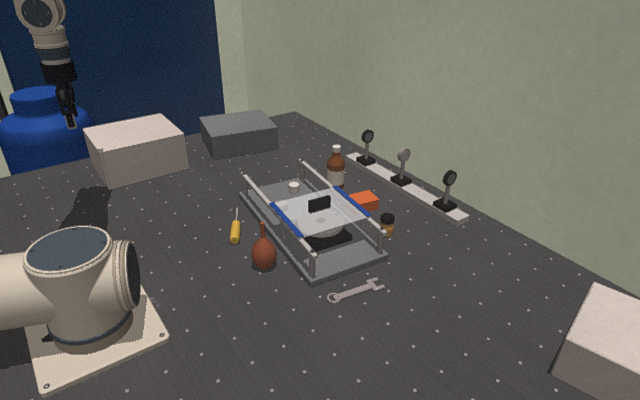

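View pics/top0.png

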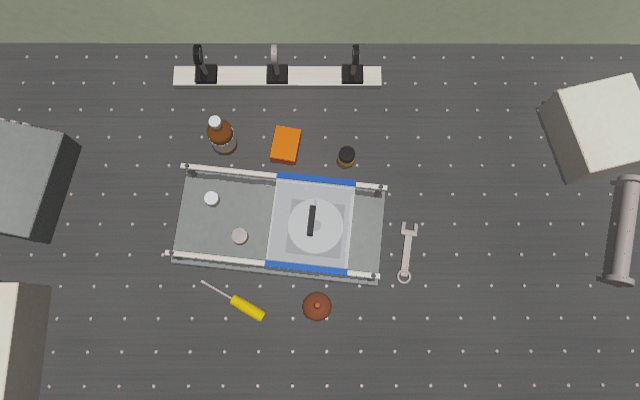

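The top view shows the spinner with its opening direction toward image left (+y), the handle at about (311,221) and the blower at about (317,306), close to the front rail. I'll enlarge it.

```bash
python3 - <<'E'
import cv2
a=cv2.imread("pics/top0.png")[150:300,160:400]
cv2.imwrite("pics/top0c.png",cv2.resize(a,None,fx=3.33,fy=3.33,interpolation=cv2.INTER_CUBIC))
a=cv2.imread("pics/side0.png")[140:310,220:420]
cv2.imwrite("pics/side0c.png",cv2.resize(a,None,fx=3.5,fy=3.5,interpolation=cv2.INTER_CUBIC))
E
```

```text
(no output)
```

View pics/top0c.png

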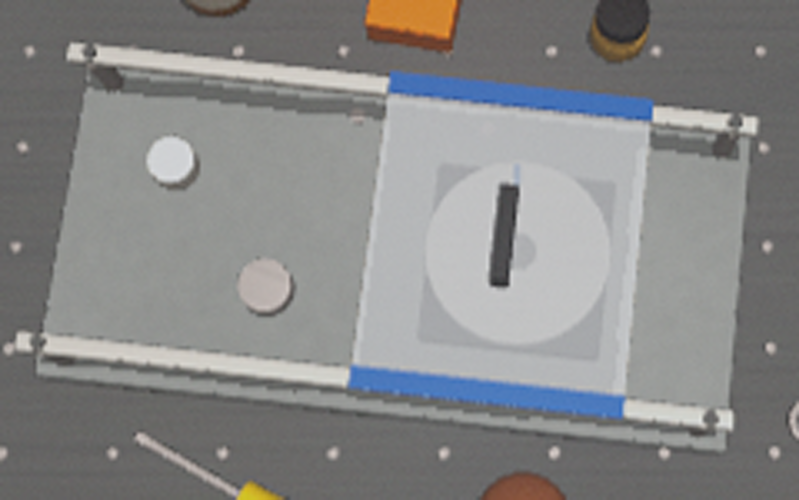

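View pics/side0c.png

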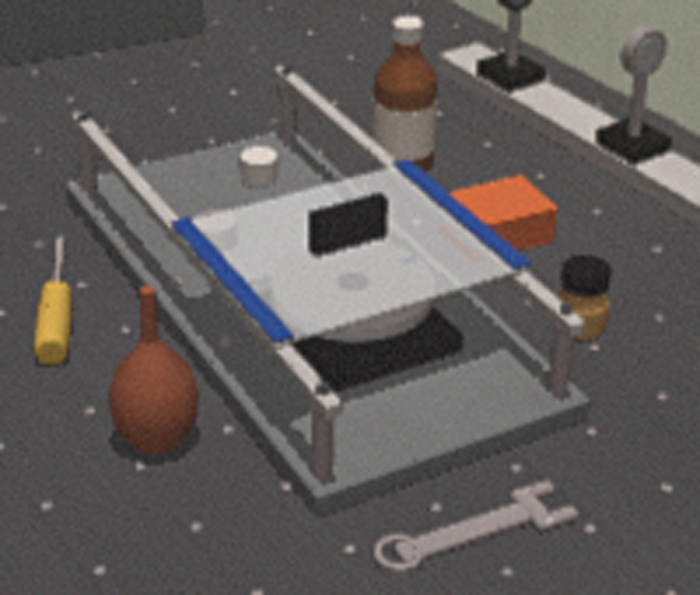

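```bash
cat > h.py <<'E'
import numpy as np
from cell import read_state, imaging, robot
from scipy.spatial.transform import Rotation as R
def ray(n,u,v,z):
    m=imaging.camera_model(n);P=np.array(m["pose"])
    d=P[:3,:3]@np.array([(u-m["cx"])/m["fx"],(v-m["cy"])/m["fy"],1]);o=P[:3,3]
    return o+d*(z-o[2])/d[2]
def proj(n,p):
    m=imaging.camera_model(n);P=np.array(m["pose"]);c=P[:3,:3].T@(np.array(p)-P[:3,3])
    return c[0]/c[2]*m["fx"]+m["cx"],c[1]/c[2]*m["fy"]+m["cy"]
E
python3 - <<'E'
from h import *
np.set_printoptions(precision=1,suppress=True)
def T(x,y,z):return ray("top",160+(x+.5)/3.33-.5,150+(y+.5)/3.33-.5,z)
def S(x,y,z):return ray("side",220+(x+.5)/3.5-.5,140+(y+.5)/3.5-.5,z)
A={}
for k,x,y,z in [("FL",17,342,87),("FR",732,420,87),("RL",68,51,87),("RR",757,126,87),("hand",505,236,126),("h1",509,184,126),("h2",499,287,126),("plat",517,254,60),("gl_r",390,72,92),("gr_r",653,98,92),("gl_f",348,386,92),("gr_f",622,417,92),("tinA",265,284,40),("tinB",171,160,44),("blower_top",522,0,0)]:
    A[k]=T(x,y,z);print(k,A[k])
d=A["FL"]-A["FR"];print(np.linalg.norm(d),np.degrees(np.arctan2(d[1],d[0])))
d2=A["RL"]-A["RR"];print(np.linalg.norm(d2),np.degrees(np.arctan2(d2[1],d2[0])))
yv=(d+d2);yv/=np.linalg.norm(yv);xv=np.array([yv[1],-yv[0],0]);mid=(A["FL"]+A["FR"]+A["RL"]+A["RR"])/4
ax=mid-80*yv;ax[2]=0
print("axis",ax,"yv",yv,"xv",xv)
for k in A:print(k,(A[k]-ax)@xv,(A[k]-ax)@yv)
print("side rails", S(78,117,87),S(332,402,87),S(282,69,87),S(577,320,87), "handle top",S(347,207,126))
print("blower",ray("top",317,306,100),S(153,440,0))
s=read_state();print(R.from_quat(s["tool_rot"]).as_matrix())
E
```

```text
FL [492.  300.7  87. ]
FR [ 442.9 -143.3   87. ]
RL [681.6 280.2  87. ]
RR [ 630.9 -165.3   87. ]
hand [551.1  -3.2 126. ]
h1 [583.6  -5.7 126. ]
h2 [519.7   0.4 126. ]
plat [552.4 -10.8  60. ]
gl_r [665.7  70.9  92. ]
gr_r [648.2 -98.3  92. ]
gl_f [463.7  93.7  92. ]
gr_f [444.4 -75.   92. ]
tinA [536.4 154.7  40. ]
tinB [619.4 219.3  44. ]
blower_top [747.3 -15.1   0. ]
446.7038790889185 83.68804672475042
448.39323212172167 83.51118578569974
axis [552.9 -11.4   0. ] yv [0.1 1.  0. ] xv [ 1.  -0.1  0. ]
FL -95.34156461290584 303.3912742718395
FR -94.65081963036126 -143.3120707620389
RL 95.34156461290594 304.1567482844867
RR 94.65081963036135 -144.23595179428725
hand -2.7241528082480753 7.959568080944062
h1 29.853280000483544 9.13048927159023
h2 -34.357628418789446 8.075177389105068
plat -0.5431386081065014 0.5196918223119709
gl_r 102.93109981443756 94.38292127297407
gr_r 104.38903766269078 -75.69271311309016
gl_f -100.347756473183 94.53400007158994
gr_f -100.74591934971663 -75.27629290586916
tinA -34.95895944625189 163.23996999557008
tinB 40.34519357940411 236.71694810957328
blower_top 193.5830773145958 18.006363914064806
side rails [488.3 291.6  87. ] [ 441.9 -143.2   87. ] [679.1 272.8  87. ] [ 631.6 -163.8   87. ] handle top [550.7  -5.9 126. ]
blower [381.9 -14.5 100. ] [379.9 -16.3   0. ]
[[ 1.  -0.   0.2]
 [-0.2 -0.   1. ]
 [-0.  -1.  -0. ]]
```

```bash
cat >> h.py <<'E'
AX=np.array([552.9,-11.4,0.])
YA=np.radians(83.6); yv=np.array([np.cos(YA),np.sin(YA),0]); xv=np.array([yv[1],-yv[0],0])
def sp(p): # world->spinner frame
    d=np.array(p)-AX; return np.array([d@xv,d@yv,d[2]])
def st():
    s=read_state();M=R.from_quat(s["tool_rot"]).as_matrix()
    print("t",round(s["clock"],2),"sp",sp(s["tcp_pos"]).round(2),"jawyaw",np.degrees(np.arctan2(M[1,2],M[0,2])).round(2),"F",np.array(s["wrist_force"]).round(2),"Fsp",round(float(np.array(s["wrist_force"])@xv),2),round(float(np.array(s["wrist_force"])@yv),2),"w",round(s["width"],1), "tilt",M[:,1].round(4))
E
python3 - <<'E'
from h import *
st()
s=read_state();M=R.from_quat(s["tool_rot"]).as_matrix()
t=AX+9*yv+[0,0,180]
d=t-np.array([122.603,536.158,231.279])
print(d,M.T@d/200)
E
```

```text
t 0.1 sp [-488.72  495.94  230.74] jawyaw 77.12 F [ 0.39  0.18 -0.52] Fsp 0.36 0.23 w 85.7 tilt [-4.0e-04 -1.1e-03 -1.0e+00]
[ 431.30022039 -538.61408873  -51.279     ] [ 2.70253089  0.25844788 -2.14438693]
```

Request:
play_rows(steps=[[[0.1,0,-0.08,0,85],[0.2,0,-0.16,0,85],[0.3,0,-0.24,0,70],[0.4,0,-0.32,0,60],[0.5,0,-0.4,0,60],[0.6,0,-0.48,0,60],[0.7,0,-0.56,0,60],[0.8,0,-0.64,0,60],[0.9,0,-0.715,0,60],[0.98,0,-0.78,0,60]]], squeeze=25)

```text
clock: 0.93
tcp_pos: [279.6, 339.0, 231.1]
tool_rot: [0.703, -0.079, 0.079, -0.702]
wrist_force: [-0.7, 0.1, 0.2]
width: 60.2
```

Request:
play_rows(steps=[[[0.1,0,-0.08,0,60],[0.2,0,-0.16,0,60],[0.3,0,-0.24,0,60],[0.4,0,-0.32,0,60],[0.5,0,-0.4,0,60],[0.6,0,-0.48,0,60],[0.7,0,-0.56,0,60],[0.8,0,-0.64,0,60],[0.9,0,-0.715,0,60],[0.98,0,-0.78,0,60]]])

```text
clock: 1.77
tcp_pos: [436.0, 143.2, 231.0]
tool_rot: [0.703, -0.08, 0.079, -0.703]
wrist_force: [0.6, 0.8, 0.3]
width: 59.9
```

Request:
play_rows(steps=[[[0.08,0,-0.06,-0.03,60],[0.16,0,-0.13,-0.06,60],[0.25,0,-0.2,-0.1,60],[0.35,0,-0.28,-0.14,60],[0.45,0.05,-0.36,-0.144,60],[0.55,0.1,-0.44,-0.144,60],[0.65,0.15,-0.52,-0.144,60],[0.7,0.18,-0.56,-0.144,60],[0.74,0.2,-0.585,-0.144,60],[0.74,0.2,-0.585,-0.144,60]]])

```text
clock: 2.6
tcp_pos: [553.8, -3.2, 190.0]
tool_rot: [-0.706, 0.041, -0.039, 0.706]
wrist_force: [-0.7, 0.5, -0.7]
width: 60.0
```

```bash
python3 -c "
from h import *
st()"
```

```text
t 2.6 sp [-6.0000e-02  8.2000e+00  1.9001e+02] jawyaw 83.52 F [-0.75  0.49 -0.72] Fsp -0.8 0.41 w 60.0 tilt [-1.9e-03  3.0e-04 -1.0e+00]
```

Request:
play_rows(steps=[[[0,0.08,0,0,50],[0,0.16,0,0,45],[0,0.24,0,0,40],[0,0.32,0,0,40],[0,0.38,0,0,40],[0,0.425,0,0,40],[0,0.425,0,0,30],[0,0.425,0,0,20],[0,0.425,0,0,10],[0,0.425,0,0,5]]], squeeze=25)

```text
clock: 3.43
tcp_pos: [553.6, -2.1, 107.3]
tool_rot: [-0.706, 0.039, -0.04, 0.706]
wrist_force: [-1.7, 2.3, 3.0]
width: 11.2
```

```bash
python3 -c "
from h import *
st()
import cv2
a=imaging.snapshot('side')[120:310,200:430,::-1]
cv2.imwrite('pics/side1.png',cv2.resize(a,None,fx=3,fy=3,interpolation=cv2.INTER_CUBIC))"
```

```text
t 3.43 sp [ -0.33   9.33 107.31] jawyaw 83.62 F [-1.74  2.31  3.04] Fsp -1.98 2.1 w 11.2 tilt [ 1.2e-03  2.0e-04 -1.0e+00]
```

View pics/side1.png

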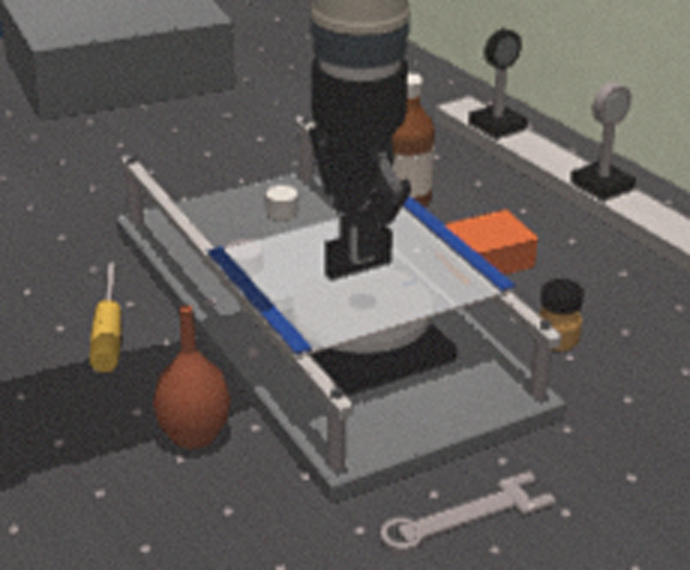

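The picture shows the fingers closed around the handle (pixel ~(355,250)), and the width of 11.2 mm agrees with its 12 mm thickness. Next I slide the guard open.

Request:
play_rows(steps=[[[0,0,0.03,0,5],[0,0,0.1,0,5],[0,0,0.18,0,5],[0,0,0.27,0,5],[0,0,0.36,0,5],[0,0,0.45,0,5],[0,0,0.54,0,5],[0,0,0.62,0,5],[0,0,0.68,0,5],[0,0,0.72,0,5]]])

```text
clock: 4.32
tcp_pos: [569.9, 141.5, 107.3]
tool_rot: [0.706, -0.039, 0.04, -0.706]
wrist_force: [-2.1, -3.1, 6.4]
width: 11.2
```

Request:
play_rows(steps=[[[0,0,0.01,0,5],[0,0,0.02,0,5],[0,0,0.03,0,5],[0,0,0.035,0,5],[0,0,0.04,0,5],[0,0,0.045,0,5],[0,0,0.045,0,5],[0,0,0.045,0,5],[0,0,0.045,0,5],[0,0,0.045,0,5]]])

```text
clock: 5.15
tcp_pos: [570.7, 148.5, 107.3]
tool_rot: [0.707, -0.039, 0.04, -0.705]
wrist_force: [-3.1, -7.0, 6.4]
width: 11.4
```

```bash
python3 -c "
from h import *
st()"
```

```text
t 5.15 sp [ -0.18 160.89 107.3 ] jawyaw 83.54 F [-3.08 -6.99  6.42] Fsp -2.28 -7.29 w 11.4 tilt [ 0.0011 -0.0023 -1.    ]
```

Request:
play_rows(steps=[[[0,0,0,0,20],[0,0,0,0,40],[0,0,0,0,40],[0,-0.05,0,0,40],[0,-0.15,0,0,40],[0,-0.25,0,0,40],[0,-0.3,-0.08,0,40],[0,-0.3,-0.2,0,40],[0,-0.3,-0.34,0,30],[0,-0.3,-0.48,0,20]]])

```text
clock: 5.98
tcp_pos: [559.7, 53.7, 167.3]
tool_rot: [-0.706, 0.039, -0.039, 0.706]
wrist_force: [1.5, -0.2, -0.4]
width: 20.7
```

Request:
play_rows(steps=[[[0,0,-0.12,0,10],[0,0,-0.24,0,0],[0,0,-0.36,0,0],[0,0,-0.44,0,0],[0,0,-0.49,0,0],[0,0.08,-0.5,0,0],[0,0.18,-0.5,0,0],[0,0.28,-0.5,0,0],[0,0.34,-0.5,0,0],[0,0.35,-0.5,0,0]]])

```text
clock: 6.82
tcp_pos: [547.6, -44.5, 94.5]
tool_rot: [-0.706, 0.04, -0.038, 0.706]
wrist_force: [-0.3, -0.5, -0.7]
width: 0.1
```

```bash
python3 -c "
from h import *
st()
import cv2
a=imaging.snapshot('side')[120:310,200:430,::-1]
cv2.imwrite('pics/side2.png',cv2.resize(a,None,fx=3,fy=3,interpolation=cv2.INTER_CUBIC))
a=imaging.snapshot('top')[150:300,160:400,::-1]
cv2.imwrite('pics/top2.png',cv2.resize(a,None,fx=3.33,fy=3.33,interpolation=cv2.INTER_CUBIC))
"
```

```text
t 6.82 sp [ -1.54 -33.52  94.52] jawyaw 83.62 F [-0.27 -0.46 -0.72] Fsp -0.22 -0.49 w 0.1 tilt [-0.0031  0.001  -1.    ]
```

View pics/side2.png

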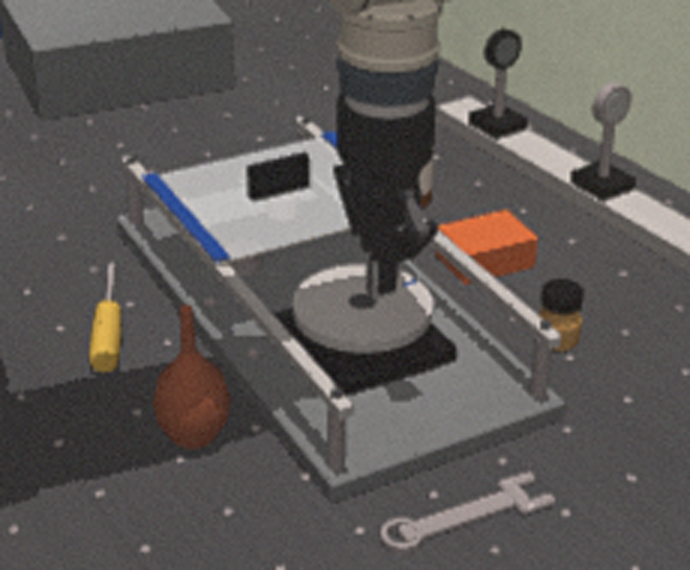

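View pics/top2.png

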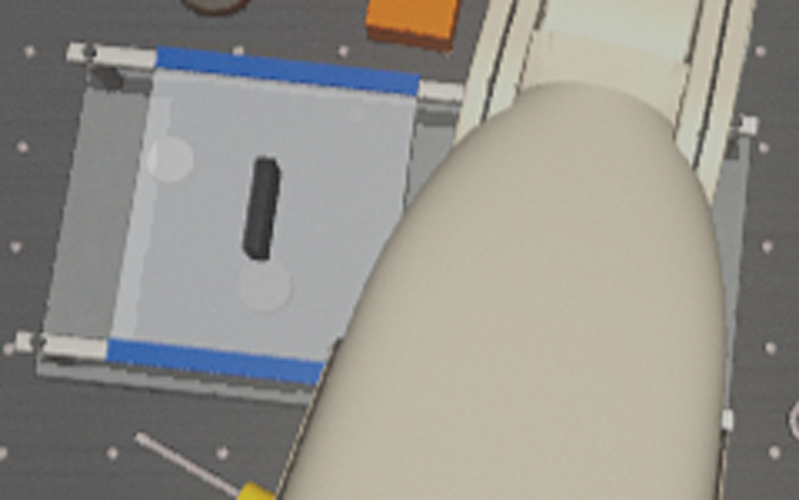

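```bash
python3 -c "
from h import *
for z in (54,58,60,62,66): print(z,(np.array(proj('side',AX+[0,0,z]))-[200,120])*3+1)
print(proj('side',AX+95*-xv-143*yv+[0,0,87]))
print(ray('side',200+(363-1)/3,120+(300-1)/3,60))
"
```

```text
54 [362.11684981 311.48425886]
58 [362.18461839 307.59895827]
60 [362.21859289 305.65113579]
62 [362.25262775 303.69985294]
66 [362.32087918 299.78686915]
(np.float64(314.6461890001488), np.float64(254.32805178926182))
[558.54098033  -4.67668661  60.        ]
```

Request:
play_rows(steps=[[[0,0.02,0,0,0],[0,0.04,0,0,0],[0,0.06,0,0,0],[0,0.08,0,0,0],[0,0.1,0,0,0],[0,0.115,0,0,0],[0,0.125,0,0,0],[0,0.13,0,0,0],[0,0.13,0,0,0],[0,0.13,0,0,0]]])

```text
clock: 7.75
tcp_pos: [548.6, -45.2, 70.3]
tool_rot: [0.706, -0.039, 0.04, -0.706]
wrist_force: [0.1, 0.4, -0.9]
width: -0.1
```

```bash
python3 -c "
from h import *
st()"
```

```text
t 7.75 sp [ -0.46 -34.06  70.33] jawyaw 83.6 F [ 0.08  0.38 -0.85] Fsp 0.04 0.39 w -0.1 tilt [ 1.e-04 -0.e+00 -1.e+00]
```

Request:
play_rows(steps=[[[0,0.001,0,0,0],[0,0.002,0,0,0],[0,0.003,0,0,0],[0,0.004,0,0,0],[0,0.005,0,0,0],[0,0.006,0,0,0],[0,0.007,0,0,0],[0,0.008,0,0,0],[0,0.01,0,0,0],[0,0.01,0,0,0]]])

```text
clock: 8.58
tcp_pos: [548.5, -45.1, 68.2]
tool_rot: [-0.706, 0.04, -0.039, 0.706]
wrist_force: [0.8, 0.8, 0.3]
width: -0.1
```

Request:
play_rows(steps=[[[0,0.001,0,0,0],[0,0.002,0,0,0],[0,0.003,0,0,0],[0,0.004,0,0,0],[0,0.005,0,0,0],[0,0.005,0,0,0],[0,0.005,0,0,0],[0,0.005,0,0,0],[0,0.005,0,0,0],[0,0.005,0,0,0]]])

```text
clock: 9.42
tcp_pos: [548.6, -45.2, 67.3]
tool_rot: [0.706, -0.039, 0.039, -0.706]
wrist_force: [-0.3, 0.4, 0.2]
width: -0.3
```

Request:
play_rows(steps=[[[0,0.001,0,0,0],[0,0.002,0,0,0],[0,0.003,0,0,0],[0,0.004,0,0,0],[0,0.005,0,0,0],[0,0.005,0,0,0],[0,0.005,0,0,0],[0,0.005,0,0,0],[0,0.005,0,0,0],[0,0.005,0,0,0]]])

```text
clock: 10.25
tcp_pos: [548.6, -45.1, 66.3]
tool_rot: [-0.706, 0.039, -0.039, 0.706]
wrist_force: [-0.0, 0.3, 0.5]
width: 0.3
```

Request:
play_rows(steps=[[[0,0.001,0,0,0],[0,0.002,0,0,0],[0,0.003,0,0,0],[0,0.004,0,0,0],[0,0.005,0,0,0],[0,0.005,0,0,0],[0,0.005,0,0,0],[0,0.005,0,0,0],[0,0.005,0,0,0],[0,0.005,0,0,0]]])

```text
clock: 11.08
tcp_pos: [548.6, -45.1, 65.3]
tool_rot: [-0.706, 0.039, -0.039, 0.706]
wrist_force: [0.1, 0.5, -0.1]
width: -0.2
```

Request:
play_rows(steps=[[[0,0.001,0,0,0],[0,0.002,0,0,0],[0,0.003,0,0,0],[0,0.004,0,0,0],[0,0.005,0,0,0],[0,0.005,0,0,0],[0,0.005,0,0,0],[0,0.005,0,0,0],[0,0.005,0,0,0],[0,0.005,0,0,0]]])

```text
clock: 11.92
tcp_pos: [548.7, -45.2, 64.5]
tool_rot: [0.706, -0.039, 0.04, -0.706]
wrist_force: [-1.5, -1.0, 4.1]
width: 0.0
```

```bash
python3 -c "
from h import *
st()
k=.1715
for c in range(11):
    a0=0.8*c; f=a0+0.08*np.arange(1,11)
    X=k*(np.sin(f)-np.sin(a0)); Z=k*(np.cos(a0)-np.cos(f))
    print(c,', '.join('[%.4f, 0, %.4f, 0, 0]'%(x,z) for x,z in zip(X,Z)))
"
```

```text
t 11.92 sp [ -0.42 -34.1   64.47] jawyaw 83.6 F [-1.5  -1.02  4.13] Fsp -1.38 -1.18 w 0.0 tilt [ 3.e-04 -2.e-04 -1.e+00]
0 [0.0137, 0, 0.0005, 0, 0], [0.0273, 0, 0.0022, 0, 0], [0.0408, 0, 0.0049, 0, 0], [0.0539, 0, 0.0087, 0, 0], [0.0668, 0, 0.0135, 0, 0], [0.0792, 0, 0.0194, 0, 0], [0.0911, 0, 0.0262, 0, 0], [0.1024, 0, 0.0339, 0, 0], [0.1131, 0, 0.0426, 0, 0], [0.1230, 0, 0.0520, 0, 0]
1 [0.0092, 0, 0.0102, 0, 0], [0.0175, 0, 0.0211, 0, 0], [0.0249, 0, 0.0327, 0, 0], [0.0313, 0, 0.0448, 0, 0], [0.0368, 0, 0.0573, 0, 0], [0.0413, 0, 0.0703, 0, 0], [0.0447, 0, 0.0836, 0, 0], [0.0470, 0, 0.0971, 0, 0], [0.0483, 0, 0.1108, 0, 0], [0.0484, 0, 0.1245, 0, 0]
2 [-0.0009, 0, 0.0137, 0, 0], [-0.0030, 0, 0.0272, 0, 0], [-0.0061, 0, 0.0406, 0, 0], [-0.0103, 0, 0.0537, 0, 0], [-0.0155, 0, 0.0664, 0, 0], [-0.0217, 0, 0.0786, 0, 0], [-0.0288, 0, 0.0903, 0, 0], [-0.0369, 0, 0.1014, 0, 0], [-0.0458, 0, 0.1118, 0, 0], [-0.0556, 0, 0.1215, 0, 0]
3 [-0.0105, 0, 0.0089, 0, 0], [-0.0216, 0, 0.0168, 0, 0], [-0.0334, 0, 0.0239, 0, 0], [-0.0457, 0, 0.0300, 0, 0], [-0.0584, 0, 0.0351, 0, 0], [-0.0715, 0, 0
[... 1392 characters left out ...]
.0212, 0, 0], [0.0764, 0, 0.0285, 0, 0], [0.0874, 0, 0.0366, 0, 0], [0.0978, 0, 0.0456, 0, 0], [0.1074, 0, 0.0555, 0, 0], [0.1161, 0, 0.0660, 0, 0]
9 [0.0079, 0, 0.0112, 0, 0], [0.0149, 0, 0.0230, 0, 0], [0.0209, 0, 0.0353, 0, 0], [0.0259, 0, 0.0481, 0, 0], [0.0299, 0, 0.0612, 0, 0], [0.0328, 0, 0.0746, 0, 0], [0.0346, 0, 0.0882, 0, 0], [0.0354, 0, 0.1019, 0, 0], [0.0350, 0, 0.1156, 0, 0], [0.0336, 0, 0.1293, 0, 0]
10 [-0.0025, 0, 0.0135, 0, 0], [-0.0061, 0, 0.0267, 0, 0], [-0.0108, 0, 0.0396, 0, 0], [-0.0165, 0, 0.0521, 0, 0], [-0.0231, 0, 0.0641, 0, 0], [-0.0307, 0, 0.0755, 0, 0], [-0.0392, 0, 0.0863, 0, 0], [-0.0485, 0, 0.0964, 0, 0], [-0.0586, 0, 0.1057, 0, 0], [-0.0694, 0, 0.1141, 0, 0]
```

Request:
play_rows(steps=[[[0.004,0.0012,0,0,0],[0.012,0.0016,0.0004,0,0],[0.024,0.0016,0.0017,0,0],[0.038,0.0016,0.0043,0,0],[0.053,0.0016,0.0084,0,0],[0.068,0.0016,0.014,0,0],[0.084,0.0016,0.022,0,0],[0.098,0.0016,0.031,0,0],[0.111,0.0016,0.041,0,0],[0.123,0.0016,0.052,0,0]]])

```text
clock: 12.75
tcp_pos: [574.3, -37.9, 64.2]
tool_rot: [0.706, -0.04, 0.04, -0.706]
wrist_force: [-2.0, -2.7, 6.9]
width: 0.2
```

```bash
python3 -c "
from h import *
st()
import cv2
a=imaging.snapshot('side')[170:270,260:390,::-1]
st()
cv2.imwrite('pics/side3.png',cv2.resize(a,None,fx=5,fy=5,interpolation=cv2.INTER_CUBIC))"
```

```text
t 12.75 sp [ 24.18 -23.98  64.22] jawyaw 83.58 F [-2.04 -2.72  6.95] Fsp -1.72 -2.93 w 0.2 tilt [-1.e-04 -9.e-04 -1.e+00]
t 12.8 sp [ 24.6  -23.62  64.22] jawyaw 83.59 F [-1.24 -1.98  5.75] Fsp -1.01 -2.1 w -0.1 tilt [ 4.e-04 -6.e-04 -1.e+00]
```

View pics/side3.png

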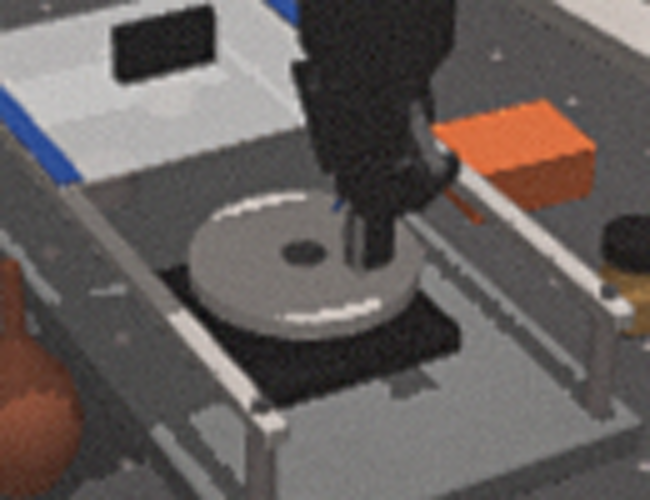

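The blue mark has moved from about (337,213) to (328,211), so the platter follows the finger. The force is about 6 N, and I'll continue at this height.

Request:
play_rows(steps=[[[0.009,0,0.01,0,0],[0.0175,0,0.021,0,0],[0.025,0,0.033,0,0],[0.031,0,0.045,0,0],[0.037,0,0.057,0,0],[0.041,0,0.07,0,0],[0.045,0,0.084,0,0],[0.047,0,0.097,0,0],[0.048,0,0.111,0,0],[0.0485,0,0.1245,0,0]]])

```text
clock: 13.63
tcp_pos: [587.2, -14.4, 64.4]
tool_rot: [0.706, -0.039, 0.04, -0.706]
wrist_force: [-0.2, -3.5, 5.8]
width: -0.4
```

Request:
play_rows(steps=[[[-0.001,0,0.0137,0,0],[-0.003,0,0.027,0,0],[-0.006,0,0.0405,0,0],[-0.01,0,0.0535,0,0],[-0.0155,0,0.066,0,0],[-0.0215,0,0.0785,0,0],[-0.029,0,0.09,0,0],[-0.037,0,0.101,0,0],[-0.046,0,0.112,0,0],[-0.0555,0,0.1215,0,0]]])

```text
clock: 14.47
tcp_pos: [579.3, 11.1, 64.5]
tool_rot: [0.706, -0.039, 0.04, -0.706]
wrist_force: [1.7, -2.6, 5.9]
width: 0.0
```

Request:
play_rows(steps=[[[-0.0105,0,0.009,0,0],[-0.0215,0,0.017,0,0],[-0.0335,0,0.024,0,0],[-0.0455,0,0.03,0,0],[-0.0585,0,0.035,0,0],[-0.0715,0,0.039,0,0],[-0.085,0,0.042,0,0],[-0.0985,0,0.044,0,0],[-0.112,0,0.045,0,0],[-0.126,0,0.0447,0,0]]])

```text
clock: 15.3
tcp_pos: [555.2, 23.2, 64.4]
tool_rot: [-0.706, 0.039, -0.04, 0.706]
wrist_force: [3.1, -0.6, 6.1]
width: -0.2
```

Request:
play_rows(steps=[[[-0.0136,0,-0.0013,0,0],[-0.027,0,-0.0038,0,0],[-0.0405,0,-0.0073,0,0],[-0.0535,0,-0.012,0,0],[-0.066,0,-0.0175,0,0],[-0.078,0,-0.024,0,0],[-0.0895,0,-0.0315,0,0],[-0.1005,0,-0.04,0,0],[-0.1105,0,-0.049,0,0],[-0.12,0,-0.059,0,0]]])

```text
clock: 16.13
tcp_pos: [529.8, 14.5, 64.4]
tool_rot: [-0.706, 0.039, -0.04, 0.706]
wrist_force: [3.3, 0.6, 5.1]
width: -0.0
```

Request:
play_rows(steps=[[[-0.0085,0,-0.0107,0,0],[-0.016,0,-0.022,0,0],[-0.023,0,-0.034,0,0],[-0.0287,0,-0.0465,0,0],[-0.0335,0,-0.0595,0,0],[-0.037,0,-0.0725,0,0],[-0.0397,0,-0.086,0,0],[-0.0413,0,-0.0997,0,0],[-0.0417,0,-0.1135,0,0],[-0.041,0,-0.127,0,0]]])

```text
clock: 16.97
tcp_pos: [518.2, -9.6, 64.2]
tool_rot: [-0.705, 0.039, -0.039, 0.707]
wrist_force: [0.8, 4.3, 6.3]
width: -0.2
```

```bash
python3 -c "
from h import *
st()
import cv2
a=imaging.snapshot('side')[170:270,260:390,::-1]
st()
cv2.imwrite('pics/side4.png',cv2.resize(a,None,fx=5,fy=5,interpolation=cv2.INTER_CUBIC))"
```

```text
t 16.97 sp [-34.66  -2.06  64.2 ] jawyaw 83.63 F [0.8  4.32 6.28] Fsp 0.32 4.39 w -0.2 tilt [ 7.0e-04  1.5e-03 -1.0e+00]
t 17.02 sp [-34.61  -2.5   64.22] jawyaw 83.62 F [-0.26  1.84  6.65] Fsp -0.47 1.8 w 0.0 tilt [ 7.0e-04  1.1e-03 -1.0e+00]
```

View pics/side4.png

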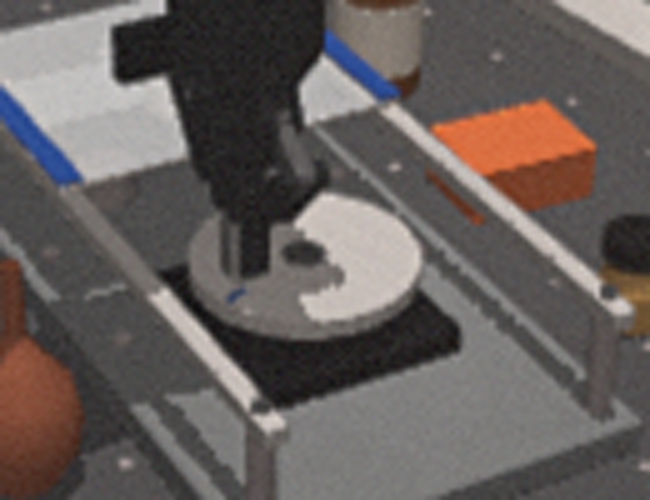

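```bash
python3 -c "
from h import *
for u,v in ((336.7,213.3),(327.6,211),(307.4,229.2)):
    p=sp(ray('side',u,v,65)); print(p, np.arctan2(p[1],p[0]))
print(sp(ray('top',160+516/3.33,150+172/3.33,65)))
"
```

```text
[52.90076633  7.39235116 65.        ] 0.1388408947134132
[37.45136588 28.2742148  65.        ] 0.6466667955006344
[-48.79921612 -21.1329875   65.        ] -2.73291498710637
[51.86199031  6.19572625 65.        ]
```

Request:
play_rows(steps=[[[0.0017,0,-0.0136,0,0],[0.0046,0,-0.027,0,0],[0.0085,0,-0.04,0,0],[0.0134,0,-0.053,0,0],[0.0193,0,-0.0655,0,0],[0.0262,0,-0.077,0,0],[0.034,0,-0.0885,0,0],[0.0428,0,-0.099,0,0],[0.0523,0,-0.109,0,0],[0.0626,0,-0.118,0,0]]])

```text
clock: 17.85
tcp_pos: [527.5, -34.5, 64.1]
tool_rot: [-0.706, 0.04, -0.039, 0.706]
wrist_force: [-1.8, 2.2, 7.7]
width: 0.3
```

Request:
play_rows(steps=[[[0.011,0,-0.0082,0,0],[0.0226,0,-0.0155,0,0],[0.0347,0,-0.022,0,0],[0.0473,0,-0.0273,0,0],[0.0603,0,-0.0317,0,0],[0.0737,0,-0.035,0,0],[0.0872,0,-0.0372,0,0],[0.101,0,-0.0383,0,0],[0.1146,0,-0.0384,0,0],[0.1283,0,-0.0373,0,0]]])

```text
clock: 18.68
tcp_pos: [552.0, -45.2, 64.1]
tool_rot: [-0.706, 0.04, -0.039, 0.706]
wrist_force: [-4.1, -0.5, 8.4]
width: 0.0
```

Request:
play_rows(steps=[[[0.0135,0,0.0021,0,0],[0.027,0,0.0054,0,0],[0.04,0,0.0096,0,0],[0.0526,0,0.015,0,0],[0.0648,0,0.0212,0,0],[0.0764,0,0.0285,0,0],[0.0874,0,0.0366,0,0],[0.0978,0,0.0456,0,0],[0.1074,0,0.0555,0,0],[0.116,0,0.066,0,0]]])

```text
clock: 19.52
tcp_pos: [576.9, -35.1, 64.2]
tool_rot: [0.706, -0.04, 0.039, -0.706]
wrist_force: [-2.6, -3.1, 6.8]
width: 0.1
```

```bash
python3 -c "
from h import *
st()
import cv2
a=imaging.snapshot('side')[170:270,260:390,::-1]
st()
cv2.imwrite('pics/side5.png',cv2.resize(a,None,fx=5,fy=5,interpolation=cv2.INTER_CUBIC))"
```

```text
t 19.52 sp [ 26.51 -20.86  64.18] jawyaw 83.58 F [-2.63 -3.07  6.8 ] Fsp -2.28 -3.34 w 0.1 tilt [-4.e-04 -8.e-04 -1.e+00]
t 19.57 sp [ 26.82 -20.51  64.19] jawyaw 83.6 F [-1.85 -1.31  6.85] Fsp -1.69 -1.51 w -0.1 tilt [-0.e+00 -6.e-04 -1.e+00]
```

View pics/side5.png

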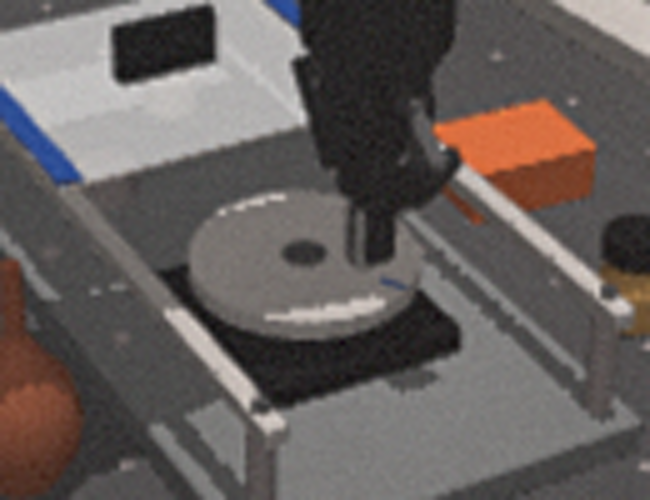

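```bash
python3 -c "
from h import *
p=sp(ray('side',339,226.8,65)); print(p, np.arctan2(p[1],p[0])+2*np.pi)
k=.1715
for c in range(11,14):
    a0=0.8*c; f=a0+0.08*np.arange(1,11)
    X=k*(np.sin(f)-np.sin(a0)); Z=k*(np.cos(a0)-np.cos(f))
    print(c,', '.join('[%.4f, 0, %.4f, 0, 0]'%(x,z) for x,z in zip(X,Z)))
"
```

```text
[ 25.83072831 -48.9450747   65.        ] 5.19798879025264
11 [-0.0114, 0, 0.0076, 0, 0], [-0.0234, 0, 0.0142, 0, 0], [-0.0359, 0, 0.0199, 0, 0], [-0.0488, 0, 0.0245, 0, 0], [-0.0621, 0, 0.0281, 0, 0], [-0.0756, 0, 0.0306, 0, 0], [-0.0892, 0, 0.0320, 0, 0], [-0.1029, 0, 0.0324, 0, 0], [-0.1166, 0, 0.0316, 0, 0], [-0.1302, 0, 0.0298, 0, 0]
12 [-0.0134, 0, -0.0029, 0, 0], [-0.0265, 0, -0.0069, 0, 0], [-0.0393, 0, -0.0119, 0, 0], [-0.0516, 0, -0.0180, 0, 0], [-0.0634, 0, -0.0250, 0, 0], [-0.0746, 0, -0.0329, 0, 0], [-0.0851, 0, -0.0417, 0, 0], [-0.0949, 0, -0.0513, 0, 0], [-0.1039, 0, -0.0616, 0, 0], [-0.1121, 0, -0.0727, 0, 0]
13 [-0.0072, 0, -0.0117, 0, 0], [-0.0135, 0, -0.0238, 0, 0], [-0.0188, 0, -0.0365, 0, 0], [-0.0231, 0, -0.0495, 0, 0], [-0.0263, 0, -0.0629, 0, 0], [-0.0284, 0, -0.0764, 0, 0], [-0.0294, 0, -0.0901, 0, 0], [-0.0294, 0, -0.1038, 0, 0], [-0.0282, 0, -0.1175, 0, 0], [-0.0260, 0, -0.1310, 0, 0]
```

Request:
play_rows(steps=[[[0.008,0.0002,0.0112,0,0],[0.015,0.0004,0.023,0,0],[0.021,0.0006,0.0353,0,0],[0.026,0.0008,0.048,0,0],[0.03,0.0008,0.061,0,0],[0.033,0.0008,0.0746,0,0],[0.0346,0.0008,0.088,0,0],[0.0354,0.0008,0.102,0,0],[0.035,0.0008,0.1156,0,0],[0.0336,0.0008,0.1293,0,0]]])

```text
clock: 20.4
tcp_pos: [587.1, -10.3, 64.2]
tool_rot: [0.706, -0.039, 0.04, -0.706]
wrist_force: [0.3, -3.8, 6.1]
width: -0.0
```

Request:
play_rows(steps=[[[-0.0025,0,0.0135,0,0],[-0.006,0,0.0267,0,0],[-0.0108,0,0.0396,0,0],[-0.0165,0,0.052,0,0],[-0.023,0,0.064,0,0],[-0.0307,0,0.0755,0,0],[-0.0392,0,0.0863,0,0],[-0.0485,0,0.0964,0,0],[-0.0586,0,0.1057,0,0],[-0.0694,0,0.114,0,0]]])

```text
clock: 21.23
tcp_pos: [576.2, 14.1, 64.3]
tool_rot: [0.706, -0.039, 0.04, -0.706]
wrist_force: [3.2, -2.5, 6.0]
width: -0.0
```

Request:
play_rows(steps=[[[-0.0114,0,0.0076,0,0],[-0.0234,0,0.0142,0,0],[-0.036,0,0.02,0,0],[-0.0488,0,0.0245,0,0],[-0.062,0,0.028,0,0],[-0.0756,0,0.0306,0,0],[-0.0892,0,0.032,0,0],[-0.103,0,0.0324,0,0],[-0.1166,0,0.0316,0,0],[-0.13,0,0.03,0,0]]])

```text
clock: 22.07
tcp_pos: [551.2, 23.3, 64.4]
tool_rot: [-0.706, 0.039, -0.04, 0.706]
wrist_force: [3.4, 0.1, 5.4]
width: 0.2
```

```bash
python3 -c "
from h import *
st()
import cv2
a=imaging.snapshot('side')[170:270,260:390,::-1]
st()
cv2.imwrite('pics/side6.png',cv2.resize(a,None,fx=5,fy=5,interpolation=cv2.INTER_CUBIC))"
```

```text
t 22.07 sp [-5.54 34.3  64.36] jawyaw 83.61 F [3.4  0.13 5.41] Fsp 3.36 0.51 w 0.2 tilt [ 2.5e-03  1.0e-04 -1.0e+00]
t 22.12 sp [-6.08 34.26 64.32] jawyaw 83.61 F [3.07 0.61 6.1 ] Fsp 2.99 0.95 w -0.2 tilt [ 1.9e-03  1.0e-04 -1.0e+00]
```

View pics/side6.png

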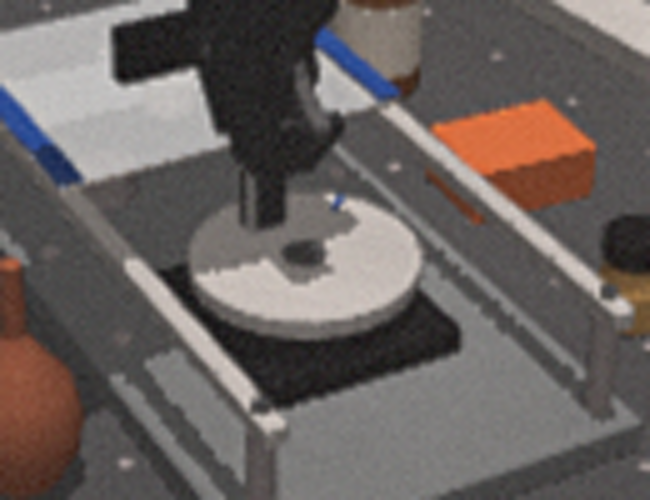

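Request:
play_rows(steps=[[[-0.0134,0,-0.003,0,0],[-0.0265,0,-0.007,0,0],[-0.0393,0,-0.012,0,0],[-0.0516,0,-0.018,0,0],[-0.0634,0,-0.025,0,0],[-0.0746,0,-0.033,0,0],[-0.085,0,-0.0417,0,0],[-0.095,0,-0.0513,0,0],[-0.104,0,-0.0616,0,0],[-0.112,0,-0.0727,0,0]]])

```text
clock: 22.95
tcp_pos: [527.1, 11.7, 64.3]
tool_rot: [-0.706, 0.039, -0.04, 0.706]
wrist_force: [3.1, 1.5, 5.5]
width: -0.0
```

Request:
play_rows(steps=[[[-0.0072,-0.0004,-0.0117,0,0],[-0.0135,-0.0008,-0.0238,0,0],[-0.0188,-0.0008,-0.0365,0,0],[-0.023,-0.0008,-0.0495,0,0],[-0.0263,-0.0008,-0.063,0,0],[-0.0284,-0.0008,-0.0764,0,0],[-0.0294,-0.0008,-0.09,0,0],[-0.0294,-0.0008,-0.104,0,0],[-0.0282,-0.0008,-0.1175,0,0],[-0.0282,-0.0008,-0.1175,0,0]]])

```text
clock: 23.78
tcp_pos: [518.2, -11.2, 64.2]
tool_rot: [-0.706, 0.039, -0.04, 0.706]
wrist_force: [0.1, 1.8, 7.2]
width: -0.4
```

```bash
python3 -c "
from h import *
st()
import cv2
a=imaging.snapshot('side')[170:270,260:390,::-1]
st()
cv2.imwrite('pics/side7.png',cv2.resize(a,None,fx=5,fy=5,interpolation=cv2.INTER_CUBIC))"
```

```text
t 23.78 sp [-34.46  -3.64  64.21] jawyaw 83.61 F [0.12 1.81 7.18] Fsp -0.08 1.82 w -0.4 tilt [ 6.0e-04  1.1e-03 -1.0e+00]
t 23.83 sp [-34.46  -3.61  64.2 ] jawyaw 83.61 F [-0.73  1.26  6.11] Fsp -0.87 1.17 w -0.1 tilt [ 5.e-04  9.e-04 -1.e+00]
```

View pics/side7.png

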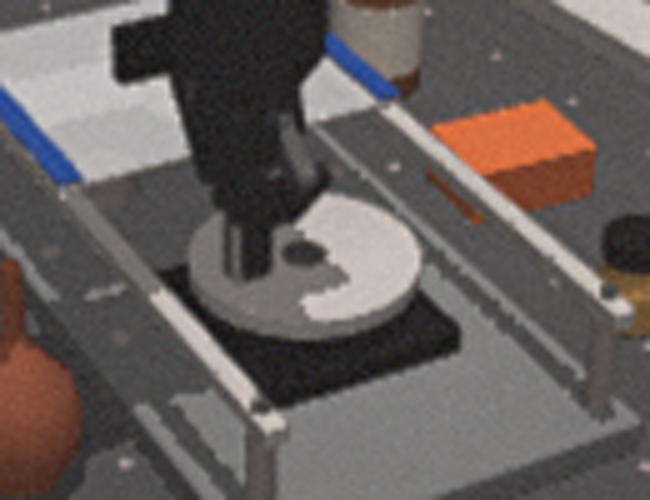

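The mark is now hidden behind the finger, at an angle of about 8 rad. I'll lift, then go back to the handle.

Request:
play_rows(steps=[[[0,-0.02,0,0,0],[0,-0.1,0,0,0],[0,-0.22,0,0,0],[0,-0.34,0,0,0],[0,-0.43,0,0,10],[0.04,-0.46,0.08,0,20],[0.08,-0.46,0.2,0,40],[0.12,-0.46,0.34,0,40],[0.16,-0.46,0.48,0,40],[0.1725,-0.46,0.62,0,40]]])

```text
clock: 24.67
tcp_pos: [566.8, 109.0, 155.6]
tool_rot: [-0.706, 0.04, -0.039, 0.706]
wrist_force: [0.5, -0.2, -0.5]
width: 39.8
```

Request:
play_rows(steps=[[[0,0,0.1,0,40],[0,0,0.17,0,40],[0,0,0.2,0,40],[0,0,0.2,0,40],[0,0,0.2,0,40],[0,0,0.2,0,40],[0,0,0.2,0,40],[0,0,0.2,0,40],[0,0,0.2,0,40],[0,0,0.2,0,40]]])

```text
clock: 25.5
tcp_pos: [570.7, 147.2, 156.0]
tool_rot: [0.706, -0.04, 0.04, -0.706]
wrist_force: [-0.3, -1.3, 0.5]
width: 40.2
```

```bash
python3 -c "
from h import *
st()
import cv2
a=imaging.snapshot('side')[120:310,200:430,::-1]
cv2.imwrite('pics/side8.png',cv2.resize(a,None,fx=3.4,fy=3.1,interpolation=cv2.INTER_CUBIC))"
```

```text
t 25.5 sp [3.0000e-02 1.5961e+02 1.5603e+02] jawyaw 83.56 F [-0.34 -1.26  0.55] Fsp -0.2 -1.29 w 40.2 tilt [ 1.e-04 -0.e+00 -1.e+00]
```

View pics/side8.png

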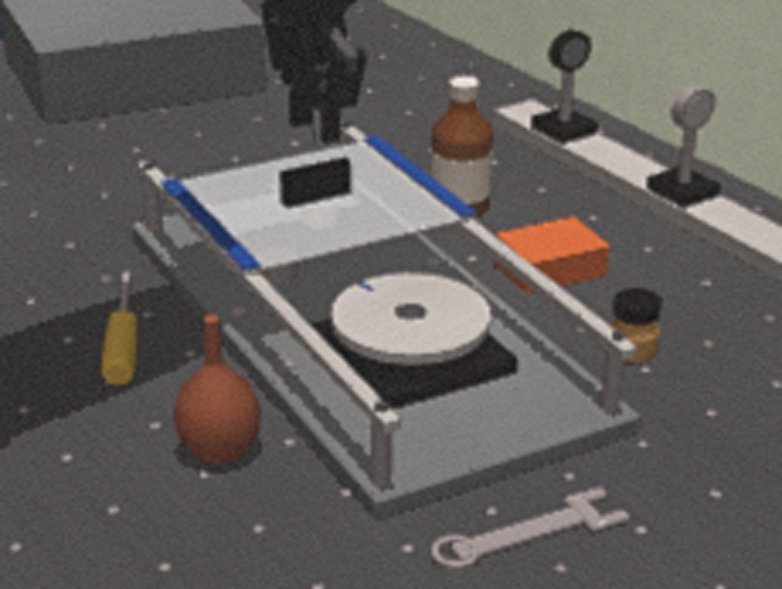

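The mark at (365,286) in the crop is at an angle of about 1.9 rad, so about 8.1 rad in total. The gripper is above the handle, so I'll regrip it.

Request:
play_rows(steps=[[[0,0.06,0,0,40],[0,0.13,0,0,40],[0,0.2,0,0,40],[0,0.245,0,0,40],[0,0.245,0,0,40],[0,0.245,0,0,20],[0,0.245,0,0,5],[0,0.245,0,0,5],[0,0.245,0,0,5],[0,0.245,0,0,5]]])

```text
clock: 26.38
tcp_pos: [571.2, 147.7, 107.8]
tool_rot: [-0.706, 0.039, -0.04, 0.706]
wrist_force: [-1.3, -0.1, 4.7]
width: 11.0
```

Request:
play_rows(steps=[[[0,0,-0.03,0,5],[0,0,-0.1,0,5],[0,0,-0.18,0,5],[0,0,-0.27,0,5],[0,0,-0.36,0,5],[0,0,-0.45,0,5],[0,0,-0.54,0,5],[0,0,-0.64,0,5],[0,0,-0.71,0,5],[0,0,-0.755,0,5]]])

```text
clock: 27.22
tcp_pos: [554.1, -3.6, 107.8]
tool_rot: [-0.706, 0.039, -0.04, 0.706]
wrist_force: [0.3, 3.6, 6.0]
width: 11.2
```

```bash
python3 -c "
from h import *
p=sp(ray('side',307.4,212.3,65)); print(p, np.arctan2(p[1],p[0])+2*np.pi)
st()"
```

```text
[-12.5397618   47.56492435  65.        ] 8.111751166402257
t 27.22 sp [  0.31   7.89 107.85] jawyaw 83.57 F [0.28 3.56 6.03] Fsp -0.12 3.57 w 11.2 tilt [ 1.7e-03  4.0e-04 -1.0e+00]
```

Request:
play_rows(steps=[[[0,0,-0.01,0,5],[0,0,-0.02,0,5],[0,0,-0.03,0,5],[0,0,-0.036,0,5],[0,0,-0.038,0,5],[0,0,-0.04,0,5],[0,0,-0.04,0,5],[0,0,-0.04,0,5],[0,0,-0.04,0,5],[0,0,-0.04,0,5]]])

```text
clock: 28.05
tcp_pos: [553.3, -10.4, 107.9]
tool_rot: [-0.706, 0.039, -0.04, 0.706]
wrist_force: [-1.0, 2.2, 7.4]
width: 11.3
```

```bash
python3 -c "
from h import *
st()"
```

```text
t 28.05 sp [  0.29   1.03 107.86] jawyaw 83.61 F [-0.96  2.2   7.43] Fsp -1.2 2.07 w 11.3 tilt [ 1.6e-03  2.0e-04 -1.0e+00]
```

Not at the stop yet, as the force is only the sliding friction. I'll push on by 2 mm.

Request:
play_rows(steps=[[[0,0,-0.002,0,5],[0,0,-0.004,0,5],[0,0,-0.006,0,5],[0,0,-0.008,0,5],[0,0,-0.01,0,5],[0,0,-0.01,0,5],[0,0,-0.01,0,5],[0,0,-0.01,0,5],[0,0,-0.01,0,5],[0,0,-0.01,0,5]]])

```text
clock: 28.88
tcp_pos: [553.3, -10.8, 107.9]
tool_rot: [-0.705, 0.038, -0.04, 0.707]
wrist_force: [0.7, 10.6, 6.5]
width: 11.2
```

```bash
python3 -c "
from h import *
st()"
```

```text
t 28.88 sp [  0.31   0.67 107.85] jawyaw 83.68 F [ 0.68 10.62  6.49] Fsp -0.5 10.63 w 11.2 tilt [ 0.0022  0.0033 -1.    ]
```

The guard is at its home stop, with the force up to 10.6 N. I'll release and lift.

Request:
play_rows(steps=[[[0,0,0.004,0,20],[0,0,0.008,0,40],[0,0,0.01,0,40],[0,-0.04,0.01,0,40],[0,-0.12,0.01,0,40],[0,-0.24,0.01,0,40],[0,-0.36,0.01,0,40],[0,-0.5,0.01,0,40],[0,-0.6,0.01,0,40],[0,-0.6,0.01,0,40]]])

```text
clock: 29.72
tcp_pos: [554.4, -10.8, 231.8]
tool_rot: [0.706, -0.037, 0.042, -0.706]
wrist_force: [-0.9, -0.7, -0.0]
width: 40.3
```

Request:
play_rows(steps=[[[0,0,0.08,0,40],[0,0,0.18,0,40],[0,0,0.3,0,40],[0,0,0.44,0,40],[0,0,0.58,0,40],[0,0,0.72,0,40],[0,0,0.84,0,40],[0,0,0.92,0,40],[0,0,0.95,0,40],[0,0,0.95,0,40]]])

```text
clock: 30.55
tcp_pos: [574.0, 179.4, 226.5]
tool_rot: [0.706, -0.039, 0.039, -0.706]
wrist_force: [-1.0, -0.9, -0.1]
width: 40.3
```

```bash
python3 -c "
from h import *
st()
import cv2
a=imaging.snapshot('side')[120:310,200:430,::-1]
cv2.imwrite('pics/side9.png',cv2.resize(a,None,fx=3,fy=3,interpolation=cv2.INTER_CUBIC))
a=imaging.snapshot('top')[100:320,160:430,::-1]
cv2.imwrite('pics/top9.png',cv2.resize(a,None,fx=2.7,fy=2.7,interpolation=cv2.INTER_CUBIC))
"
```

```text
t 30.55 sp [ -0.34 191.97 226.49] jawyaw 83.7 F [-1.01 -0.93 -0.06] Fsp -0.9 -1.03 w 40.3 tilt [-8.e-04 -2.e-04 -1.e+00]
```

View pics/side9.png

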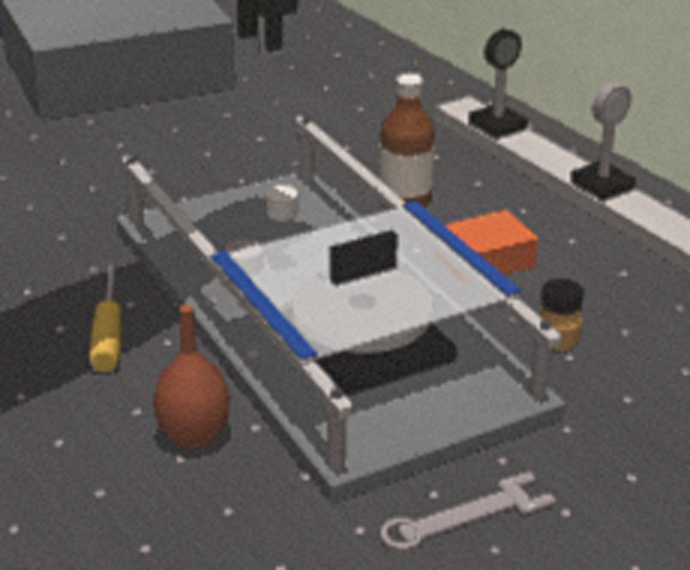

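View pics/top9.png

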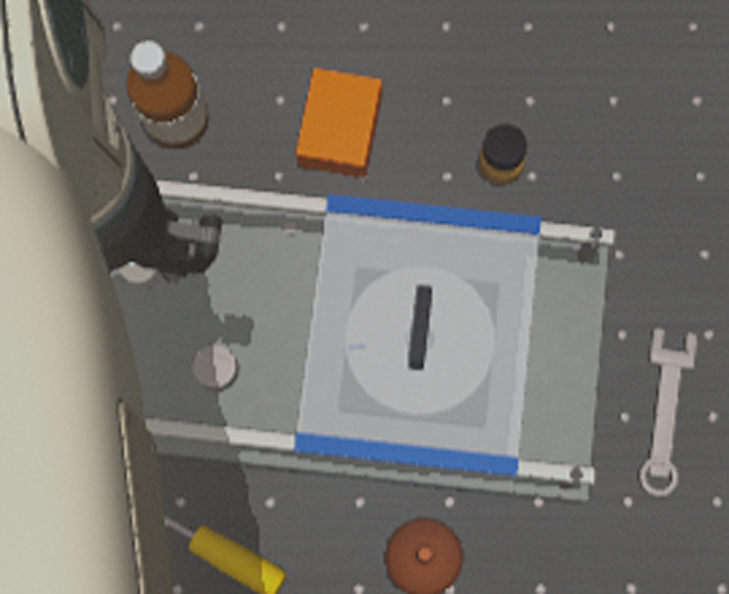

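```bash
python3 -c "
from h import *
print(sp(ray('top',160+420/2.7,100+327/2.7,126)))
for u,v in ((327,204),(540,225),(296,442),(518,466)): print(sp(ray('top',160+u/2.7,100+v/2.7,92)))
p=sp(ray('top',160+357/2.7,100+346/2.7,65));print(p,np.arctan2(p[1],p[0])+2*np.pi)
print(robot.close_job())
"
```

```text
[ -2.957661    -0.74731661 126.        ]
[94.49685955 83.92787796 92.        ]
[ 96.01735541 -85.58951393  92.        ]
[-95.29604546  83.85999629  92.        ]
[-94.87159463 -85.87017408  92.        ]
[-11.64199532  48.27105523  65.        ] 8.090641701162506
the job is handed in; nothing more can be done
None
```

I checked that the platter turns freely, slid the guard home again, let go and handed the job in at about 31 s of the 72 s allowed. The hand-in gives no verdict.

- **Guard opening:** I gripped the handle and slid the guard to its open stop. The measured position there was 160.9 mm.
- **Platter drag:** By touch, the platter top lay at about 65 mm. I dragged it anticlockwise with closed fingertips about 34 mm off the axis. It slipped somewhat under the finger: about 11.1 rad of finger travel turned it about 8 rad.
- **Pressing force:** The wrist force was read only at the end of each move. Once dragging began, its vertical part lay between 5.1 and 8.4 N. The largest full reading was 9.4 N, against the 12 N limit.
- **Platter angle:** The last top picture puts the blue mark at 8.09 rad, and an earlier side picture gave 8.11. Measured from the mark's start at 0.14 rad, that is about 7.95 rad, or 1.27 turns.
- **Guard home:** I pushed the guard until the stop showed as a 10.6 N force. In the last picture the handle and guard edges lie within about 1 mm of the home position.
- **At the end:** The gripper was clear above everything, and wrist force was near zero. The bystanders look unmoved in the last pictures; tin_b and part of the driver were hidden from the top camera but visible from the side.

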